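Shift the feed gearbox into gear

ROBOT

A 6-joint arm with a two-finger parallel gripper is mounted at the origin on the work surface. World frame = base frame: x ahead of the robot, y to its left, z up, the work surface at z = 0. Lengths are in m, angles in rad, forces in N, time in s.
With the tool pointing down it reaches from about 0.325 to 0.9 m from the base axis. Payload 6.1 kg.
Tool frame: the origin (TCP) lies at the centre of the arm's flange, where the gripper is bolted on; the fingertips stand 173 mm ahead of it and the grasp point (between the pads) lies 155 mm ahead of it; z points along the fingers, y is the direction in which the jaws open and shut (so a half turn about z gives the same grasp; the last joint's range is limited). The gripper opens to 85 mm and grips with 20 to 120 N. Pads are 22 mm wide; open, the fingers measure 114 mm over their backs; the gripper's body (76 mm by 85 mm) begins 54 mm behind the grasp point. The pads swing forward as they close: fully open they stand 13 mm farther back than shut.
Start: joints at [0.994, 0.22, 1.526, -0, 1.395, -0.126], TCP at [0.272, 0.563, 0.405] pointing down, gripper open.
Joint ranges: [-2.98, 2.98], [-0.91, 2.08], [0.09, 2.57], [-1.24, 4.39], [0.2, 2.65], [-2.68, 2.68]. Speed limits (rad/s): [2.57, 2.57, 3.01, 3.14, 3.14, 3.14].

INTERFACE

Orientations are given as a rotation vector (axis times angle).
In Python, from cell import state, eyes, sign_off gives the robot as it stands.
- The arm moves only by the shell command python3 -m creep 'ROWS' [FORCE]. ROWS is JSON, a list of rows, each a list of 3 entries, a list of its own where there are three numbers: the shift along the tool's x, y, z in m, then the turn, a rotation vector about the tool's x, y, z in degrees, then the closure, from 0 (fully open) to 1 (shut). A call has 1 to 10 rows; each row is the pose to reach, as a shift and turn from the pose measured when the call began, along the tool's axes at that moment; what a row does not reach only later rows make up. A row lasts 1/8 s, in which the tool goes at most 62.5 mm and 10.7 degrees, less where a joint would pass 70% of its speed; a pose out of reach is approached as far as the arm can. A call with a gripper value outside its range is refused whole. The fingers move at their own pace and stop on an object; FORCE is the grip in N (left out, the last holds). Time passes only in rows, so rows that repeat a pose let the fingers close. It gives the time, the measured TCP pose, the force and the opening at its end, in the units of the state.
- state(): the state, without advancing time (a new reading comes with each control period).
- eyes.read_camera(name): name is "scene" or "top"; returns the picture (420x560x3 uint8, blue, green, red); there is no depth.
- eyes.camera_info(name): a dict with "mtx" (3x3 intrinsics, pixels), "D" ([k1, k2, p1, p2, k3] as OpenCV has them; the pictures are not rectified), "R" (3x3) and "t" (3): a world point X has camera coordinates R X + t. Camera axes: x right, y down, z forward; pixel columns grow to the right and rows downward; lengths in m; the calibration is good to about 2 mm. A picture is of the moment at which its call begins. camera_info takes no time and is no camera call.
- sign_off(): hands the job in, once; it reports no verdict.
The state is a dict: "time_s": time; "joint_pos": joint angles; "dq": joint speeds; "joint_torque": joint torques, N m; "position": TCP position; "tool_rot": TCP orientation; "force": force on the tool from outside, world axes, zero at the start; "torque": the same for the moment, N m; "gripper_width": finger opening in m.
Only numpy, scipy, OpenCV 4.12 (cv2) and the standard library are available. Lean on these libraries where they do the work, as an engineer would, in place of code of your own. Each camera call takes 0.05 s, during which the arm holds its last target. There are 200 camera calls.

TASK

Put the feed gearbox in gear: with your fingertips push its black shift knob along the long leg of the L-shaped gate to the corner, then round the corner and along the short leg until it is fully home at the end by the green dot. Only push the knob gently from the side: do not squeeze it, lift it out of the gate or tip it, leave the hammer, grease tin and brass bell where they are, and take your hand away at the end.

Things in the scene. Friction and masses are not known exactly. Their poses are not given: they have to be found in the camera images.
- gearbox: Fixed green gearbox, 160 mm along its x, 190 along its y (foot flange 184 x 210, 12 high), flat bright top 80 mm above the bench. Origin: centre of underside, z up. L-shaped slot in the top, 22 mm wide, 45 deep: long leg along y at x = -25 mm, short leg along x at y = -40 mm; inside corner bevelled 8 mm. Brass wheel on the +x side, to x = 115 mm, below the top. Only the knob stands on the top.
- gate_idle (a point): Point on the slot's centre line near the idle end of the long leg (a red dot is painted beyond it), at gate plate height: gearbox (-25, 45, 80) mm. The slot ends 11 mm farther on.
- gate_corner (a point): Where the centre lines of the two legs cross, at the height of the gate plate: gearbox (-25, -40, 80) mm. The knob's axis can go up to 2 mm past it, where the pin meets the slot's outer walls.
- gate_end (a point): Point on the centre line at the in-gear end of the short leg (a green dot is painted beyond it), at gate plate height: gearbox (25, -40, 80) mm. With the pin hard against the slot's end the knob's axis is 2 mm beyond this point.
- shift_knob: Black knob with red top disc: upright cylinder, 54 mm diameter, 27 mm high, its underside (bevelled 3 mm at the rim) flat on the gate plate, an 18 mm pin hanging 40 mm down in the slot (2 mm play each side). About 0.25 kg, loose, held by weight and slot, slides with ordinary friction, stays put. Starts in the idle part of the long leg. Origin: on its axis at the head's underside, z up.
- hammer: Hammer about 260 mm long, lying loose on the bench beside the gearbox's +x side; handle towards its own -x. Leave alone.
- grease_tin: Closed tin with a yellow band, 60 mm in diameter, 65 mm high, standing on the bench beside the gearbox's +y side; origin at the centre of its underside. Leave alone.
- bell: Small brass bell, 44 mm in diameter at the foot, 46 mm high, standing on the bench beside the gearbox's -y side; origin at the centre of its underside. Leave alone.
Not all that is in view belongs to the job. There is more than one size of the shift_knob; the one meant has the size given above.

How it is judged:
By the outcome, as a careful person would: the job done as asked, in the order asked, and still so for the second after the job is handed in, with the robot touching nothing.
It also fails if it takes over 48 s, if anything falls off the work surface, if the arm or the gripper's body presses on something with over 40 N, if the wrist force passes 120 N, or if a joint passes its speed limit or range.

## Working session

There is one attempt and no reset: what is moved stays moved. The work goes in short steps, Python scripts to look and compute and a shell command to move; the robot and the scene stay as the last step left them, time stands still between calls to the robot, and variables do not carry over. Pictures are saved under pics/ and viewed, about 8 in all and at most 12, crops included, and the job is handed in when it is done.

```bash
mkdir -p pics; ls; python3 - <<'E'
from cell import state,eyes
import cv2
for n in("scene","top"):
    cv2.imwrite(f"pics/{n}0.png",eyes.read_camera(n)); i=eyes.camera_info(n); print(n,i)
s=state();print(s)
E
```

```text
pics
scene {'mtx': array([[513.72682815,   0.        , 276.52108139],
       [  0.        , 513.72682815, 216.62952698],
       [  0.        ,   0.        ,   1.        ]]), 'D': array([-0.10810197,  0.        ,  0.        ,  0.        ,  0.        ]), 'R': array([[-0.15377901,  0.98798775, -0.01523863],
       [ 0.56867972,  0.07588129, -0.81905153],
       [-0.80805656, -0.13461883, -0.57351754]]), 't': array([ 0.04819801, -0.2294253 ,  1.54320211])}
top {'mtx': array([[431.53821855,   0.        , 274.30369316],
       [  0.        , 431.53821855, 209.39877   ],
       [  0.        ,   0.        ,   1.        ]]), 'D': array([-0.01533344,  0.        ,  0.        ,  0.        ,  0.        ]), 'R': array([[-6.03617410e-05, -9.99999974e-01, -2.19394323e-04],
       [-9.93764572e-01,  8.44475512e-05, -1.11498734e-01],
       [ 1.11498749e-01,  2.11296048e-04, -9.93764552e-01]]), 't': array([0.05030398, 0.53444819, 0.96162558])}
{'time_s': 0.1, 'joint_pos': array([ 9.93871431e-01,  2.21141461e-01,  1.52750251e+00, -2.91662816e-06,
        1.39471262e+00, -1.26094866e-01]), 'dq': array([-0.00037702, -0.00284575, -0.00258008,  0.00039691,  0.00098185,
       -0.00026559]), 'joint_torque': array([ 5.35350628e-04, -4.98244107e+01, -3.90544724e+01, -1.28897000e-04,
        5.67961251e-03, -5.50466484e-05]), 'position': array([0.27218591, 0.56234483, 0.40370889]), 'tool_rot': array([-7.02044019e-01, -3.06152462e+00,  2.60242057e-03]), 'force': array([-0.26059747, -0.43443209, -0.05721723]), 'torque': array([-0.04232479,  0.02060519, -0.00625849]), 'gripper_width': 0.08543714865679984}
```

View pics/scene0.png

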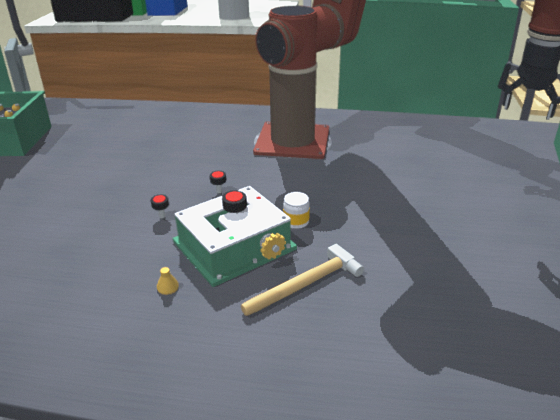

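View pics/top0.png

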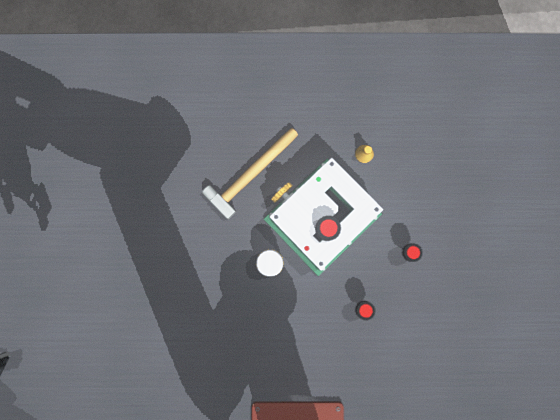

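The scene shows the gearbox with the knob in its gate at top (329,229), the red dot at (307,248) and the green dot at (319,179). Two other knobs stand outside the gate, at top (413,253) and (366,310). The bell is at (365,154), the tin at (270,263) and the hammer runs from (295,133) to (218,202). The knob in the gate is the candidate, so I'll check it in a close crop.

```bash
cat > h.py <<'E'
import numpy as np,cv2
from cell import state,eyes
from scipy.spatial.transform import Rotation as Ro
def pix2w(n,uv,z):
    i=eyes.camera_info(n); uv=np.array(uv,float).reshape(-1,1,2)
    p=cv2.undistortPoints(uv,i["mtx"],i["D"]).reshape(-1,2)
    d=np.c_[p,np.ones(len(p))]@i["R"]; c=-i["R"].T@i["t"]
    z=np.broadcast_to(z,len(p))
    return c+d*((z-c[2])/d[:,2])[:,None]
def w2pix(n,X):
    i=eyes.camera_info(n)
    return cv2.projectPoints(np.array(X,float).reshape(-1,1,3),cv2.Rodrigues(i["R"])[0],i["t"],i["mtx"],i["D"])[0].reshape(-1,2)
def crop(n,c,h,f,name,pts=None):
    """h: half-sizes (w,h); saves enlarged crop"""
    im=eyes.read_camera(n); x,y=c[0]-h[0],c[1]-h[1]
    o=cv2.resize(im[y:y+2*h[1],x:x+2*h[0]],None,fx=f,fy=f,interpolation=cv2.INTER_CUBIC)
    if pts is not None:
        for p in w2pix(n,pts): cv2.circle(o,tuple(int(round(v)) for v in ((p-[x,y]+.5)*f-.5)),3,(255,0,255),1)
    for k in range(0,2*h[0],20): cv2.putText(o,str(x+k),(k*f,10),0,.35,(255,255,0),1)
    for k in range(0,2*h[1],20): cv2.putText(o,str(y+k),(0,k*f+4),0,.35,(255,255,0),1)
    cv2.imwrite(f"pics/{name}.png",o)
E
python3 - <<'E'
from h import *
crop("top",(325,215),(70,70),5,"c1")
E
```

```text
(no output)
```

View pics/c1.png

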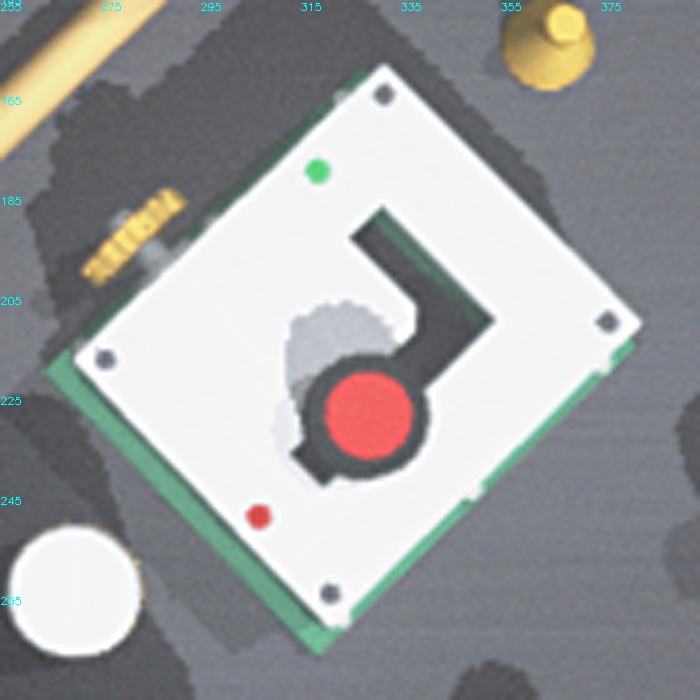

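The crop shows the knob's red disc at crop (369,415), with the L gate, its inside-corner bevel and both dots as described. Plate corners are at crop (385,64), (642,324), (335,630) and (73,360).

```bash
python3 - <<'E'
from h import *
f=lambda P:255+(np.array(P,float)+.5)/5-.5-np.array([0,110])
C=pix2w("top",f([(385,64),(642,324),(335,630),(73,360)]),.08)
print(C.round(4)); print(np.linalg.norm(np.roll(C,-1,0)-C,axis=1))
M=np.array([(80,-95),(-80,-95),(-80,95),(80,95)])/1e3
c=C[:,:2].mean(0);H=(M).T@(C[:,:2]-c);a=np.arctan2(H[0,1]-H[1,0],H[0,0]+H[1,1])
print("origin",c,"yaw",np.degrees(a))
R=np.array([[np.cos(a),-np.sin(a)],[np.sin(a),np.cos(a)]])
print("resid",(c+M@R.T-C[:,:2]).round(4))
k=pix2w("top",f([(369,415)]),.107)[0];print("knob w",k,"in box",(k[:2]-c)@R)
sl=pix2w("top",f([(493,320),(381,207),(350,237),(291,454),(322,487),(318,170),(259,516)]),.08)[:,:2]
print("slot",((sl-c)@R).round(4))
e=pix2w("top",f([(305,415),(430,415)]),.105);print("diam",np.linalg.norm(e[0]-e[1]))
for n,p in dict(idle=(-25,45),corner=(-25,-40),end=(25,-40)).items(): print(n,c+R@np.array(p)/1e3)
q=pix2w("top",[(270,263)],.065)[0];b=pix2w("top",f([(565,22)]),.046)[0];print("tin",q,"bell",b)
s=state();print(Ro.from_rotvec(s["tool_rot"]).as_matrix().round(3))
# scene check: project knob top
print(w2pix("scene",[k,[*c,.08]]))
E
```

```text
[[ 0.6445 -0.0765  0.08  ]
 [ 0.5288 -0.187   0.08  ]
 [ 0.3966 -0.0513  0.08  ]
 [ 0.5131  0.0614  0.08  ]]
[0.16004157 0.18948081 0.16207453 0.19049938]
origin [ 0.52074284 -0.06335816] yaw 43.91732046726453
resid [[-0.0003  0.0002]
 [ 0.0002 -0.0003]
 [ 0.0007  0.0009]
 [-0.0006 -0.0008]]
knob w [ 0.48717522 -0.06380401  0.107     ] in box [-0.0244894   0.02296199]
slot [[-0.0335 -0.049 ]
 [ 0.0358 -0.0489]
 [ 0.0358 -0.0298]
 [-0.0141  0.0555]
 [-0.0335  0.0558]
 [ 0.0668 -0.0406]
 [-0.0236  0.0842]]
diam 0.05284955171535155
idle [ 0.47152142 -0.04828328]
corner [ 0.53047908 -0.10951231]
end [ 0.56649616 -0.07483133]
tin [0.41261484 0.05967201 0.065     ] bell [ 0.67231864 -0.16417975  0.046     ]
[[-0.9    0.436 -0.001]
 [ 0.436  0.9   -0.001]
 [ 0.    -0.002 -1.   ]]
[[233.75470225 195.63710789]
 [231.2508162  214.9164805 ]]
```

The knob measures 53 mm across and sits in the gate at box (-24.5, 23), so it's the right one. The gearbox fit residual is under 1.2 mm. Next I'll work out the approach, with the tool aligned to the box (tool x along box +y, tool y along box +x) and the fingers shut.

```bash
cat >> h.py <<'E'
c0=np.array([.52074,-.06336]);A=np.radians(43.92)
Rb=np.array([[np.cos(A),-np.sin(A)],[np.sin(A),np.cos(A)]])
Rt=np.c_[np.r_[Rb[:,1],0],np.r_[Rb[:,0],0],[0,0,-1]]
def togo(bx,by,tipz):
    s=state();T=Ro.from_rotvec(s["tool_rot"]).as_matrix()
    X=np.r_[c0+Rb@[bx/1e3,by/1e3],tipz/1e3+.173]
    print("shift",(T.T@(X-s["position"])).round(4),"turn",np.degrees(Ro.from_matrix(T.T@Rt).as_rotvec()).round(2))
def where():
    s=state();p=s["position"];b=(p[:2]-c0)@Rb*1e3
    print("t",s["time_s"],"box",b.round(1),"tipz",round((p[2]-.173)*1e3,1),"F box",(s["force"][:2]@Rb).round(2),s["force"][2].round(2),"w",s["gripper_width"])
E
python3 -c "
from h import *
where();togo(-25,75,150)"
```

```text
t 0.15 box [255.  623.1] tipz 230.8 F box [ 0.65 -0.16] -0.76 w 0.0851540109824012
shift [-0.4173 -0.4523  0.0814] turn [-0.09  0.   20.25]
```

```bash
python3 -m creep '[[[-0.04,-0.043,0.0],[0,0,2],1],[[-0.08,-0.087,0.0],[0,0,5],1],[[-0.12,-0.13,0.0],[0,0,8],1],[[-0.16,-0.174,0.01],[0,0,11],1],[[-0.20,-0.217,0.02],[0,0,14],1],[[-0.24,-0.26,0.03],[0,0,16],1],[[-0.28,-0.303,0.04],[0,0,18],1],[[-0.32,-0.347,0.05],[0,0,20.2],1],[[-0.36,-0.39,0.06],[0,0,20.2],1],[[-0.395,-0.428,0.075],[0,0,20.2],1]]'; python3 -c "
from h import *
where();togo(-25,75,150)"
```

```text
time_s: 1.4
position: [0.4415, 0.0028, 0.3296]
tool_rot: [1.229, 2.89, -0.002]
force: [1.3, -0.6, 0.1]
gripper_width: -0.0005
t 1.4 box [-11.1 102.6] tipz 156.6 F box [ 0.48 -1.34] 0.08 w -0.0005339396661143509
shift [-0.0276 -0.0139  0.0066] turn [-0.03  0.1   0.01]
```

```bash
python3 -m creep '[[[-0.014,-0.007,0.01],[0,0,0],1],[[-0.027,-0.014,0.025],[0,0.1,0],1],[[-0.0275,-0.014,0.035],[0,0.1,0],1],[[-0.0275,-0.014,0.035],[0,0.1,0],1]]'; python3 - <<'E'
from h import *
where();togo(-25,77,86)
k=c0+Rb@[-.0245,.023]
P=[[*k,.107]]+[[*(c0+Rb@np.array(q)/1e3),.08] for q in [(-25,45),(-25,-40),(25,-40),(80,95),(-80,95),(80,-95),(-80,-95)]]
tip=state()["position"]-[0,0,.173]
crop("scene",(235,215),(80,70),5,"c2",P+[tip])
E
```

```text
time_s: 1.9
position: [0.4499, -0.0257, 0.2934]
tool_rot: [-1.227, -2.889, 0.001]
force: [0.3, 0.6, 0.8]
gripper_width: -0.0002
t 1.9 box [-24.9  76.2] tipz 120.4 F box [0.63 0.17] 0.76 w -0.00020281210231791496
shift [ 0.0007 -0.0001  0.0344] turn [-0.09 -0.15  0.07]
```

View pics/c2.png

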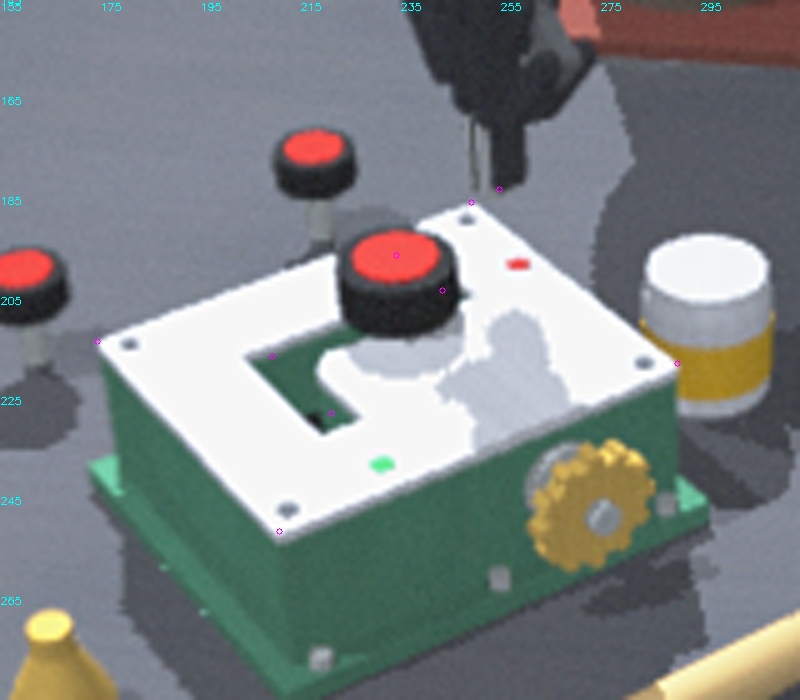

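The scene overlay agrees: the box corners and gate points fall on the picture, and the knob's top disc is at (234,196). The fingertip marker is on the real tip, so I'll descend behind the knob.

```bash
python3 -m creep '[[[0,0,0.015],[0,0,0],1],[[0.0005,0,0.028],[0,0,0],1],[[0.0005,0,0.034],[0,0,0],1],[[0.0005,0,0.034],[0,0,0],1]]' && python3 -c "
from h import *
where();togo(-25,38,86)"
```

```text
time_s: 2.45
position: [0.4495, -0.0252, 0.2594]
tool_rot: [-1.226, -2.889, 0.001]
force: [-0.4, -0.7, 0.1]
gripper_width: 0.0005
t 2.45 box [-24.8  76.9] tipz 86.4 F box [-0.77 -0.24] 0.07 w 0.00045546942886347545
shift [-0.0389 -0.0003  0.0003] turn [-0.1  -0.15  0.09]
```

```bash
python3 -m creep '[[[-0.004,0,0],[0,0,0],1],[[-0.008,0,0],[0,0,0],1],[[-0.012,0,0],[0,0,0],1],[[-0.016,0,0],[0,0,0],1],[[-0.02,0,0],[0,0,0],1],[[-0.024,0,0],[0,0,0],1],[[-0.028,0,0],[0,0,0],1],[[-0.032,0,0],[0,0,0],1],[[-0.036,0,0],[0,0,0],1],[[-0.039,0,0],[0,0,0],1]]'; python3 - <<'E'
from h import *
where();togo(-25,10,86)
crop("top",(325,215),(70,70),5,"c3")
E
```

```text
time_s: 3.7
position: [0.4768, -0.0534, 0.2592]
tool_rot: [-1.226, -2.889, 0.001]
force: [-1.3, 0.6, 0.7]
gripper_width: -0.0002
t 3.7 box [-24.8  37.6] tipz 86.2 F box [-0.49  1.33] 0.72 w -0.00022815301949606376
shift [-0.0276 -0.0003  0.0002] turn [-0.11 -0.15  0.09]
```

View pics/c3.png

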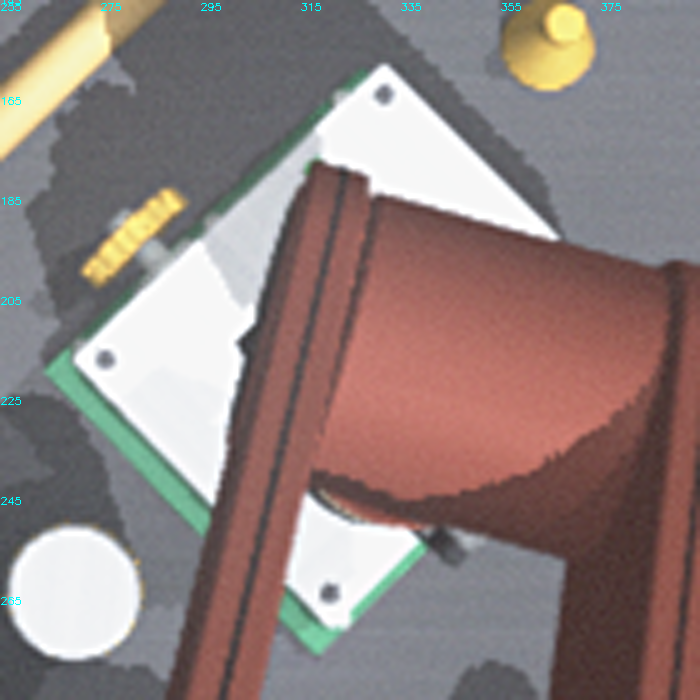

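The arm hides the knob from the top camera, with the forearm across (320,210). The push force is gentle at 1.3 N, so I'll carry on and check with the scene camera.

```bash
python3 -m creep '[[[-0.004,0,0],[0,0,0],1],[[-0.008,0,0],[0,0,0],1],[[-0.012,0,0],[0,0,0],1],[[-0.016,0,0],[0,0,0],1],[[-0.02,0,0],[0,0,0],1],[[-0.024,0,0],[0,0,0],1],[[-0.028,0,0],[0,0,0],1],[[-0.032,0,0],[0,0,0],1],[[-0.035,0,0],[0,0,0],1],[[-0.035,0,0],[0,0,0],1]]'; python3 - <<'E'
from h import *
where();togo(-25,-2,86)
P=[[*(c0+Rb@np.array(q)/1e3),.107] for q in [(-25,-40),(25,-40)]]
crop("scene",(235,215),(80,70),5,"c4",P)
E
```

```text
time_s: 5.0
position: [0.5015, -0.079, 0.2593]
tool_rot: [-1.227, -2.89, 0.001]
force: [-0.7, 0.3, 0.0]
gripper_width: 0.0002
t 5.0 box [-24.7   2. ] tipz 86.3 F box [-0.31  0.74] 0.01 w 0.00019230520834480125
shift [-0.004  -0.0003  0.0003] turn [-0.09 -0.1   0.08]
```

View pics/c4.png

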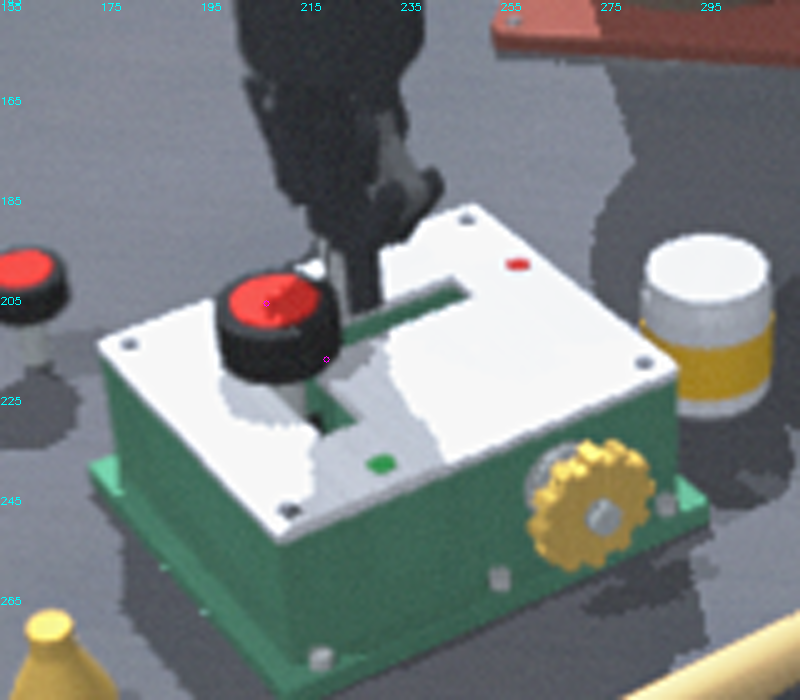

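The knob's disc is at crop (275,300) and the corner marker at (266,304). That leaves about 4 mm to go, which agrees with the finger geometry. I'll finish the long leg at about 0.5 mm past the corner point, back off, then lift.

```bash
python3 -m creep '[[[-0.0015,0,0],[0,0,0],1],[[-0.003,0,0],[0,0,0],1],[[-0.0045,0,0],[0,0,0],1],[[-0.0047,0,0],[0,0,0],1]]';python3 -c "
from h import *
where()"; python3 -m creep '[[[0.004,0,0],[0,0,0],1],[[0.012,0,0],[0,0,0],1],[[0.014,0,-0.02],[0,0,0],1],[[0.014,0,-0.05],[0,0,0],1],[[0.014,0,-0.055],[0,0,0],1]]'; python3 -c "
from h import *
where();togo(-80,-40,140);togo(-80,-40,86)"
```

```text
time_s: 5.55
position: [0.5048, -0.0824, 0.2593]
tool_rot: [-1.227, -2.89, 0.001]
force: [-0.3, 1.0, -0.2]
gripper_width: -0.0001
t 5.55 box [-24.7  -2.7] tipz 86.3 F box [0.52 0.94] -0.15 w -0.00010919784342095994
time_s: 6.18
position: [0.4958, -0.0722, 0.3165]
tool_rot: [1.226, 2.89, -0.001]
force: [-0.0, -0.2, -0.1]
gripper_width: 0.0001
t 6.175 box [-24.1  10.9] tipz 143.5 F box [-0.17 -0.13] -0.11 w 0.0001238810910891143
shift [-0.0508 -0.056   0.0036] turn [0.03 0.12 0.1 ]
shift [-0.0507 -0.056   0.0576] turn [0.03 0.12 0.1 ]
```

```bash
python3 -m creep '[[[-0.0,-0.028,0],[0,0,0],1],[[-0.01,-0.056,0],[0,0,0],1],[[-0.03,-0.058,0],[0,0,0],1],[[-0.051,-0.058,0.005],[0,0,0],1],[[-0.051,-0.057,0.025],[0,0,0],1],[[-0.051,-0.057,0.045],[0,0,0],1],[[-0.051,-0.057,0.057],[0,0,0],1],[[-0.051,-0.057,0.057],[0,0,0],1]]'; python3 - <<'E'
from h import *
where();togo(-45,-40,86)
P=[[*(c0+Rb@np.array(q)/1e3),.107] for q in [(-25,-40),(25,-40)]]
crop("scene",(235,215),(80,70),5,"c5",P)
E
```

```text
time_s: 7.18
position: [0.4896, -0.1482, 0.2582]
tool_rot: [-1.227, -2.891, 0.0]
force: [0.1, 0.2, 0.3]
gripper_width: -0.0
t 7.175 box [-81.2 -39.5] tipz 85.2 F box [0.22 0.08] 0.34 w -3.911920629841032e-06
shift [-0.0005  0.0362 -0.0009] turn [-0.03 -0.03  0.1 ]
```

View pics/c5.png

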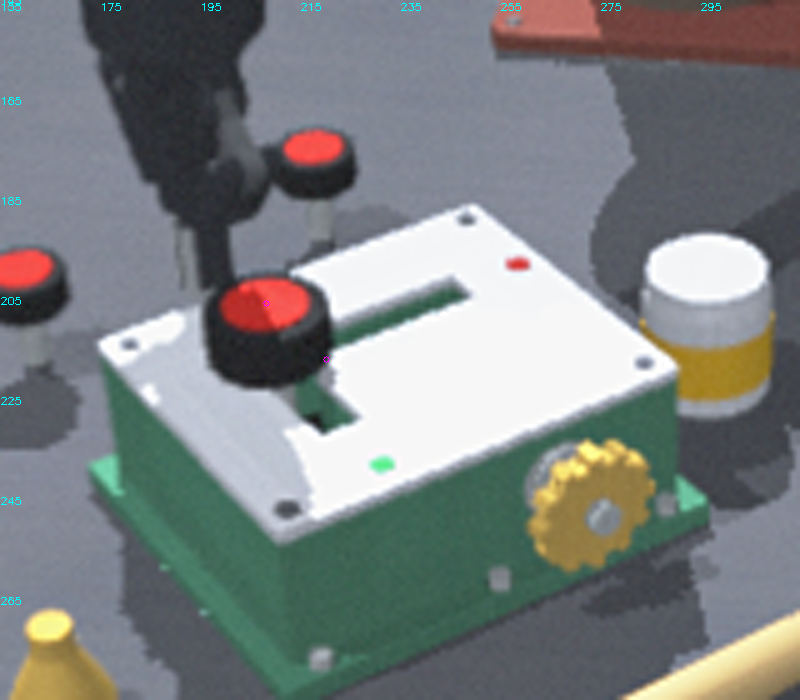

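The knob is at the corner, its disc centred on the marker at crop (266,304), and the fingertips stand behind it. I'll push along the short leg.

```bash
python3 -m creep '[[[-0.0005,0.004,-0.0005],[0,0,0],1],[[-0.0005,0.008,-0.0005],[0,0,0],1],[[-0.0005,0.012,-0.0005],[0,0,0],1],[[-0.0005,0.016,-0.0005],[0,0,0],1],[[-0.0005,0.02,-0.0005],[0,0,0],1],[[-0.0005,0.024,-0.0005],[0,0,0],1],[[-0.0005,0.028,-0.0005],[0,0,0],1],[[-0.0005,0.032,-0.0005],[0,0,0],1],[[-0.0005,0.036,-0.0005],[0,0,0],1],[[-0.0005,0.04,-0.0005],[0,0,0],1]]'; python3 -c "
from h import *
where()"; python3 -m creep '[[[0,0.004,0],[0,0,0],1],[[0,0.008,0],[0,0,0],1],[[0,0.012,0],[0,0,0],1],[[0,0.016,0],[0,0,0],1],[[0,0.018,0],[0,0,0],1],[[0,0.018,0],[0,0,0],1]]'; python3 - <<'E'
from h import *
where();togo(-14.5,-40,86)
P=[[*(c0+Rb@np.array(q)/1e3),.107] for q in [(-25,-40),(25,-40),(27,-40)]]
crop("scene",(235,215),(80,70),5,"c6",P)
E
```

```text
time_s: 8.48
position: [0.5194, -0.1208, 0.2597]
tool_rot: [1.226, 2.891, -0.001]
force: [-1.3, -0.8, 1.7]
gripper_width: -0.0003
t 8.475 box [-40.8 -40.5] tipz 86.7 F box [-1.48  0.29] 1.73 w -0.000279706958064063
time_s: 9.22
position: [0.5325, -0.1081, 0.2596]
tool_rot: [1.226, 2.891, 0.0]
force: [0.2, 0.2, -0.5]
gripper_width: 0.0001
t 9.225 box [-22.5 -40.4] tipz 86.6 F box [ 0.3  -0.02] -0.53 w 9.287929665153193e-05
shift [0.0004 0.008  0.0006] turn [0.03 0.06 0.11]
```

View pics/c6.png

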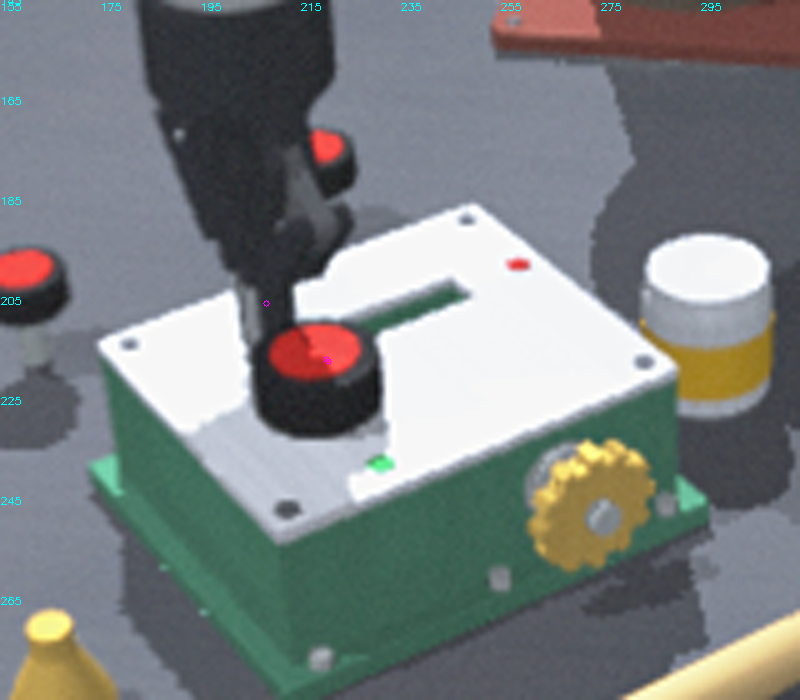

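The disc centre is at crop (315,352) and the end marker at (327,359), so about 8 mm remain. I'll go on slowly and watch the force.

```bash
python3 -m creep '[[[0,0.002,0],[0,0,0],1],[[0,0.004,0],[0,0,0],1],[[0,0.006,0],[0,0,0],1],[[0,0.007,0],[0,0,0],1],[[0,0.008,0],[0,0,0],1],[[0,0.008,0],[0,0,0],1]]'; python3 -c "
from h import *
where()"; python3 -m creep '[[[0,0.0005,0],[0,0,0],1],[[0,0.001,0],[0,0,0],1],[[0,0.001,0],[0,0,0],1]]';  python3 -c "
from h import *
where()"
```

```text
time_s: 10.02
position: [0.5382, -0.1024, 0.2595]
tool_rot: [1.226, 2.891, 0.0]
force: [0.1, -0.4, 0.5]
gripper_width: 0.0
t 10.025 box [-14.5 -40.3] tipz 86.5 F box [-0.21 -0.32] 0.52 w 3.0044071369352498e-05
time_s: 10.4
position: [0.539, -0.1017, 0.2595]
tool_rot: [1.226, 2.891, 0.0]
force: [-0.8, 0.1, -0.1]
gripper_width: 0.0004
t 10.4 box [-13.5 -40.3] tipz 86.5 F box [-0.53  0.6 ] -0.09 w 0.00038174671281424104
```

No end stop felt yet, so I'll go on in 0.5 mm steps.

```bash
for i in 1 2; do python3 -m creep '[[[0,0.0005,0],[0,0,0],1],[[0,0.0005,0],[0,0,0],1]]' >/dev/null; python3 -c "
from h import *
where()"; done
```

```text
t 10.65 box [-13.  -40.3] tipz 86.5 F box [-1.21 -0.13] 1.17 w 0.00014475387981319426
t 10.9 box [-12.4 -40.3] tipz 86.5 F box [-0.58  0.01] -0.24 w 3.940746210234291e-05
```

```bash
python3 - <<'E'
from h import *
import cv2
P=[[*(c0+Rb@np.array(q)/1e3),.107] for q in [(25,-40)]]
print(w2pix("scene",P))
im=eyes.read_camera("scene");cv2.imwrite("pics/raw7.png",im)
m=((im[:,:,2]>110)&(im[:,:,1]<90)&(im[:,:,0]<90)).astype(np.uint8);m[:195]=0
m[:,:205]=0;m[:,250:]=0;m[235:]=0
n,l,s,ce=cv2.connectedComponentsWithStats(m);j=1+s[1:,4].argmax();print(s[j],ce[j]);
k=pix2w("scene",[ce[j]],.107)[0];print("knob box",(k[:2]-c0)@Rb)
x0,y0=195,190;o=cv2.resize(im[190:240,195:255],None,fx=10,fy=10,interpolation=cv2.INTER_CUBIC)
for p in w2pix("scene",P): cv2.circle(o,tuple(int(v) for v in (p-[x0,y0]+.5)*10),3,(255,0,255),1)
cv2.imwrite("pics/c7.png",o)
E
```

```text
[[219.7273142  216.33755814]]
[212 212  18  11 161] [220.35403727 216.86335404]
knob box [ 0.02736227 -0.03990332]
```

View pics/c7.png

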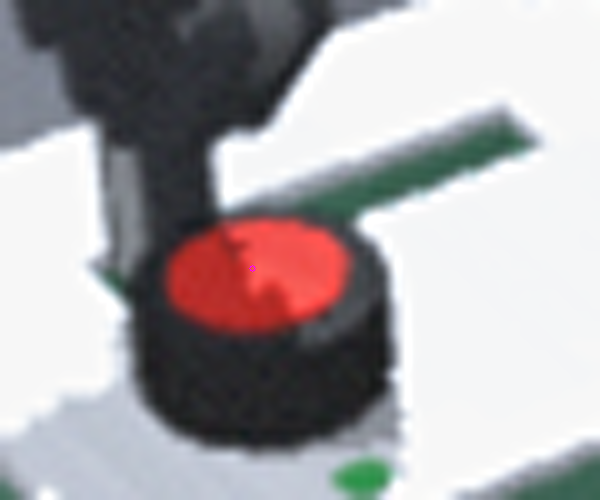

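The disc centre is at about (258,273), beyond the end marker at (252,268). My estimate is box x ≈ 27 mm, which is practically at the stop. I'll feel for the stop with small steps.

```bash
for i in 1 2; do python3 -m creep '[[[0,0.0005,0],[0,0,0],1],[[0,0.0005,0],[0,0,0],1]]' >/dev/null; python3 -c "
from h import *
where()"; done
```

```text
t 11.2 box [-11.8 -40.3] tipz 86.5 F box [-2.23  0.54] 0.12 w 7.563191109094013e-05
t 11.45 box [-11.5 -40.3] tipz 86.6 F box [-2.19 -0.27] 1.16 w -7.637428542225111e-05
```

```bash
for i in 1 2; do python3 -m creep '[[[0,0.0006,0],[0,0,0],1],[[0,0.0006,0],[0,0,0],1]]' >/dev/null; python3 -c "
from h import *
where()"; done
```

```text
t 11.7 box [-11.2 -40.4] tipz 86.6 F box [-5.32 -0.04] 3.6 w -5.560036351553974e-05
t 11.95 box [-11.  -40.4] tipz 86.6 F box [-6.27  0.59] 3.04 w -4.886232699932157e-05
```

The force climbs to 6 N while the tool barely advances, so the pin is hard against the slot's end. I'll back straight off, lift, and move aside.

```bash
python3 -m creep '[[[0,-0.003,0],[0,0,0],1],[[0,-0.01,0],[0,0,0],1],[[0,-0.02,0],[0,0,0],1],[[0,-0.025,-0.03],[0,0,0],1],[[0,-0.025,-0.08],[0,0,0],1],[[0.03,-0.025,-0.13],[0,0,0],1],[[0.08,-0.025,-0.15],[0,0,0],1],[[0.13,-0.025,-0.15],[0,0,0],1],[[0.18,-0.025,-0.15],[0,0,0],1],[[0.18,-0.025,-0.15],[0,0,0],1]]'; python3 -m creep '[[[0.05,0.03,0],[0,0,0],1],[[0.10,0.06,0],[0,0,0],1],[[0.15,0.09,0],[0,0,0],1],[[0.2,0.12,0],[0,0,0],1],[[0.2,0.12,0],[0,0,0],1],[[0.2,0.12,0],[0,0,0],1]]'; python3 - <<'E'
from h import *
where();print(state()["dq"].round(3))
P=[[*(c0+Rb@np.array(q)/1e3),.107] for q in [(25,-40)]]
cv2.imwrite("pics/s8.png",eyes.read_camera("scene"))
crop("top",(325,205),(80,60),5,"t8",P)
E
python3 -c "
import cv2,numpy as np
a=cv2.imread('pics/s8.png')[140:330,130:390];a=cv2.resize(a,(780,570));cv2.imwrite('pics/s8c.png',a)"
```

```text
time_s: 13.2
position: [0.3959, 0.0136, 0.4095]
tool_rot: [1.223, 2.893, -0.001]
force: [0.3, -0.2, 0.4]
gripper_width: -0.0001
time_s: 13.95
position: [0.343, 0.2404, 0.409]
tool_rot: [1.222, 2.893, -0.002]
force: [0.2, -0.3, 0.2]
gripper_width: 0.0002
t 13.95 box [ 82.7 342.1] tipz 236.0 F box [-0.05 -0.36] 0.25 w 0.00021133756858790636
[-0.036 -0.011  0.007  0.002  0.002  0.003]
```

View pics/t8.png

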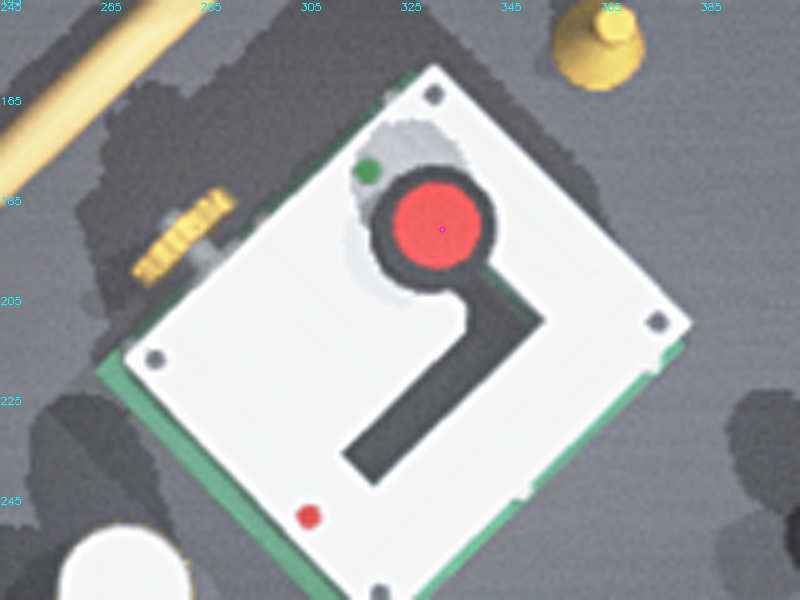

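View pics/s8c.png

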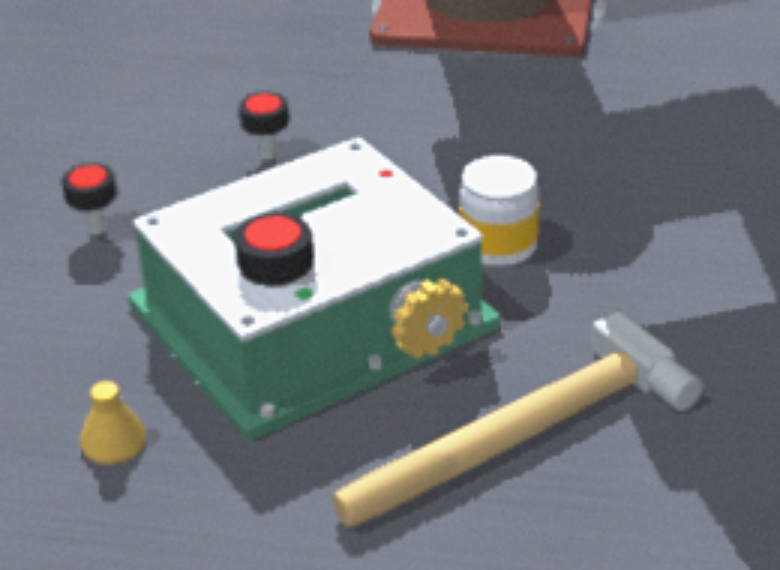

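The top crop shows the disc at (437,226), about 2 mm beyond the gate_end marker at (442,229), so the knob is fully home. It stands upright, and the bell, tin and hammer are where they were. I'll hand it in.

```bash
python3 -c "
from cell import sign_off
print(sign_off())"
```

```text
the job is handed in; nothing more can be done
None
```

The feed gearbox is in gear: the knob is fully home at the green-dot end, and the job was handed in at about 14 s of the 48 s allowed.

- **Moves:** With the fingers shut, I pushed the knob from the side along the long leg to the corner. Then I backed off, went round behind it and pushed it along the short leg to the end.
- **Force:** The readings during the pushes were about 1–2 N. At the end the force rose to about 6 N while the tool barely advanced, so the pin is against the slot's end.
- **Last checks:** The final top picture puts the knob's axis about 2 mm beyond gate_end, which is the hard stop. The knob stands upright, and the hammer, tin and bell look unmoved. The hand is clear and touching nothing.
- **Disagreement:** The knob met the stop with the finger 2–3 mm further on than I expected from the gripper's dimensions. I relied on the force and the pictures instead.

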